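# Lift the leaking battery out of its charging cup with tongs

### The arm

A 7-joint arm with a two-finger parallel gripper is mounted at the origin on the work surface; the furniture and walls round the work are solid. World frame = base frame: x ahead of the robot, y to its left, z up, the work surface at z = 0. Lengths are in m, angles in rad, forces in N, time in s.
With the tool pointing down it reaches from about 0.4 to 0.9 m from the base axis. Payload 5.6 kg.
Tool frame: the origin (TCP) lies between the finger pads; the fingertips stand 25 mm ahead of it and the grasp point (between the pads) lies 6 mm ahead of it (tips_ahead is the distance from the TCP to the fingertips, in m); z points along the fingers, y is the line along which they close (so a half turn about z gives the same grasp; the last joint's range is limited). The gripper opens to 92 mm and grips with 3 to 60 N. Pads are 20 mm wide; open, the fingers measure 128 mm over their backs; the gripper's body (75 mm by 189 mm) begins 69 mm behind the grasp point.
Start: joints at [1.222, 0.468, -0.012, 1.603, 0.006, 1.071, -0.056], TCP at [0.196, -0.62, 0.24] pointing down, gripper open.
Joint ranges: [-2.53, 2.53], [-0.31, 2.02], [-1.57, 1.55], [0.28, 2.44], [-1.29, 4.43], [0.15, 1.84], [-2.92, 2.92]. Speed limits (rad/s): [2.57, 2.57, 3.14, 3.14, 3.14, 3.14, 3.14].

### API

Orientations are given as a rotation vector (axis times angle).
In Python, from workcell import get_obs, read_camera, calibration, sign_off, regions_of, tips_ahead gives the robot as it stands.
- The arm moves only by the tool arm_command, never from a script. Its argument "motion" is a list of rows, each a list of 7 numbers: the shift along the tool's x, y, z as a fraction of full scale, then the turn, a rotation vector about the tool's x, y, z as a fraction of full scale, then the finger opening in mm, from 0 to 91.9. In form: [[tx, ty, tz, wx, wy, wz, hand], ...]. A call has 1 to 12 rows; each row is the pose to reach, as a shift and turn from the pose commanded when the call began, along the tool's axes at that moment, turning the shorter way round; what a row does not reach only later rows make up. Full scale, the value 1, is 0.5 m for a shift and pi rad for a turn. A row lasts 1/8 s, in which the tool goes at most 62.5 mm and 10.7 degrees, less where a joint would pass 70% of its speed; a pose out of reach is approached as far as the arm can. A call with a number of a shift or a turn outside -1 to 1 is refused whole. A call with a gripper value outside its range is refused whole. The fingers move at their own pace and stop on an object; the grip force is fixed at half the most. Time passes only in rows, so rows that repeat a pose let the fingers close. It gives the time, the measured TCP pose, the force, the opening and the grip force at its end, in the units of the state.
- get_obs(): the state, without advancing time (a new reading comes with each control period).
- read_camera(name): name is "side" or "top" or "wrist"; returns the picture (480x640x3 uint8, red, green, blue); there is no depth.
- calibration(name): a dict with "fovy" (degrees; the focal length in pixels is half the picture's height over the tangent of half this angle, whatever the lens; pixels are square), "cx", "cy" (the principal point, pixels), "position" and "orientation" of the camera in the world. Camera axes: x right, y up, looking along -z (the intrinsics and any distortion apply to the point x, -y, -z); pixel columns grow to the right and rows downward; lengths in m; the calibration is good to about 2 mm. The wrist camera is an equidistant fisheye: a pixel r from the principal point sees the ray r / f radians off the axis. A picture is of the moment at which its call begins: read the wrist's pose just before it. calibration takes no time and is no camera call; for the wrist camera it gives the pose at the moment of the call.
- sign_off(): hands the job in; it is judged then, once.
Trained networks look in the newest picture that a camera, given by its name, has taken for a name from the list of things; names that differ only in an ending like _2 or _b are one class to them, and where a whole thing is asked for, a point or a joint stands for the part that bears it (a point fixed in the world has none). Each returns a list of dicts, best first, with "conf" (0 to 1); they miss things now and then, are a little off and sometimes report something else, mostly with a low value. They report only what shows in the picture. A call takes as long as a camera call. They do not tell look-alikes from the thing itself.
- regions_of(camera, name): "pixels" (480x640 bool, what is visible of it) and "location" ([column, row] in pixels, amid what is visible of it).
The state is a dict: "t": time; "joints": joint angles; "joint_velocities": joint speeds; "joint_efforts": joint torques, N m; "ee_pos": TCP position; "eef_rot": TCP orientation; "ft_force": force on the tool from outside, world axes, zero at the start; "moment": the same for the moment, N m; "opening": finger opening in m; "finger_force": force on a finger pad.
Only numpy, scipy, OpenCV 4.12 (cv2) and the standard library are available. Lean on these libraries where they do the work, as an engineer would, in place of code of your own. Each camera call takes 0.05 s, during which the arm holds its last target. There are 200 camera calls.

### The job

The battery standing in one of the two small charging cups leaks, so it must not be touched: grip the little spring tongs by their two black sleeves, close their jaws on the battery, and lift it straight out until the whole battery is at least 10 cm above the desk. Finish holding it there in the tongs; the program ends while the robot still squeezes the tongs and nothing is put down or let go. Leave the lip balm in the other cup and the other small things on the desk where they are, and do not drop the battery.

Things in the scene. Friction and masses are not known exactly. Their poses are not given: they have to be found in the camera images.
- tongs: Steel spring tongs lying flat, 220 mm long, 28 mm high, about 100 g, balanced near the sleeves. Origin: at the underside, midway between the two black grip sleeves; x points to the jaws, z up, the arms close along y. The upright hinge pin (18 mm diameter) is at x = -95 mm. Both arms move alike; a spring pushes each sleeve outward with about 9 N when open, 11 N when closed.
- grip_mid (a point): Midway between the two sleeves, 14 mm above the tongs' underside; axes as the tongs. Sleeves: x = -28 to +28 mm, 28 mm high. At rest (open) their outer faces are 60 mm apart here, 62 mm at their front ends. Squeezed to 53.5 mm they are parallel and the jaws gape 36 mm: best for carrying the tongs open. 44 mm: jaws on the battery (gripper 25 N or more); 38 mm: fully closed.
- jaw_mid (a point): Midway between the two jaw pads: 98 mm ahead (x) of the tongs' origin, 14 mm above their underside; axes as the tongs. The battery should be here when the jaws close. Jaw gap: 50 mm at rest, 36 mm with the sleeves at 53.5 mm, 17 mm with the sleeves at 44 mm (pads parallel, just fits the battery), 5 mm fully closed; it changes about 2 mm for 1 mm at the sleeves.
- tongs_left: The tongs' left arm (+y side) with the left jaw. Origin at the underside, 95 mm from the hinge axis, beside the sleeve's middle (17 mm inward of it); x runs along the arm to the jaw. Its jaw pad is a flat steel plate 28 mm long, 28 mm high, 4 mm thick, 179 to 207 mm from the hinge axis, at the same height as the sleeve.
- tongs_right: The tongs' right arm (-y side), the mirror image of the left one.
- battery: The leaking battery: a cylinder 50 mm long and 17 mm in diameter, green and white, about 23 g, standing upright in one of the two cups. Its own y axis is its long axis (points up at the start).
- battery_mid (a point): The middle of the battery, on its axis, 25 mm from either end; 33 mm above the desk while it stands in the cup.
- cup_a: Charging cup in which the battery stands: a fixed grey plastic block 46 x 46 mm (foot 50 x 50 mm) and 20 mm high with a round well of 20.5 mm diameter, 12 mm deep, in its middle. Origin at the centre of its underside, z up. The two cups are alike and stand side by side; either may be the left one.
- cup_b: The other, identical cup, with the lip balm in its well. Origin at the centre of its underside.
- lip_balm: Lip balm tube, 16 mm diameter, 64 mm tall, standing loosely in the other cup; its top is 72 mm above the desk. Origin at the centre of its lower end, z up. To be left alone.
- eraser: Loose eraser, 20 x 43 x 12 mm, on the left of the desk. To be left alone.
- usb_stick: Loose memory stick, 18 x 53 x 8 mm, on the left of the desk. To be left alone.
- pen_click: Loose black pen, 145 mm long, on the left of the desk. To be left alone.
Mind the look-alikes: they are no part of the job. What is shaped like the cup_a but turquoise is not meant.

How it is judged:
By the outcome, as a careful person would: the job done as asked, in the order asked, and still so for the second after the job is handed in, while the arm keeps its last pose, push and grip.
It also fails if it takes over 46 s, if anything falls off the work surface, if the arm or the gripper's body presses on something with over 40 N, if the wrist force passes 120 N, or if a joint passes its speed limit or range.

## Working session

There is one attempt and no reset: what is moved stays moved. The work goes in short steps, Python scripts to look and compute and a tool call to move; the robot and the scene stay as the last step left them, time stands still between calls to the robot, and variables do not carry over. Pictures are saved under pics/ and viewed, at most 10 in all, crops included, and the job is handed in when it is done.

Besides the shell and the picture viewer there is one more tool, called after "Emit:" in YAML: its name, and indented under it one key for each argument. arm_command: Moves the arm, as the interface text tells. Its arguments: {"type":"object","properties":{"motion":{"type":"array","items":{"type":"array","items":{"type":"number"}}}},"required":["motion"]}

```bash
mkdir -p pics; ls
python3 - <<'E'
from workcell import *
import cv2,numpy as np
o=get_obs(); print({k:np.round(v,3) for k,v in o.items()}, tips_ahead)
for c in ["top","side"]:
    im=read_camera(c); cv2.imwrite(f"pics/{c}0.png",im[:,:,::-1]); print(c,calibration(c))
    for n in ["tongs","battery","cup_a","lip_balm"]:
        for r in regions_of(c,n)[:4]: print(c,n,round(r["conf"],2),np.round(r["location"]),r["pixels"].sum())
print(calibration("wrist"))
E
```

```text
pics
{'t': np.float64(0.0), 'joints': array([ 1.222,  0.468, -0.012,  1.604,  0.006,  1.071, -0.056]), 'joint_velocities': array([ 0.   , -0.001, -0.   ,  0.001,  0.   ,  0.   , -0.002]), 'joint_efforts': array([-0.0000e+00, -5.2059e+01, -1.3000e-02, -2.4376e+01, -5.7000e-02,
        1.7000e-02,  0.0000e+00]), 'ee_pos': array([ 0.195, -0.619,  0.239]), 'eef_rot': array([-3.103e+00, -4.780e-01,  1.000e-03]), 'ft_force': array([-0.064, -1.053, -0.08 ]), 'moment': array([ 0.048, -0.004, -0.009]), 'finger_force': np.float64(0.0), 'opening': np.float64(0.092)} 0.025
top {'fovy': 42.00884552783332, 'cx': 316.5671896622693, 'cy': 232.18691522705697, 'position': array([0.43824013, 0.28606419, 0.92955754]), 'orientation': array([ 0.07257791, -0.11079045, -1.57394412])}
top tongs 0.7 [415. 328.] 1717
top battery 0.55 [429. 174.] 152
top cup_a 0.94 [304. 184.] 917
top cup_a 0.84 [297. 272.] 1075
top cup_a 0.78 [426. 180.] 1018
top lip_balm 0.64 [304. 175.] 177
side {'fovy': 42.767779750453734, 'cx': 320.42027788553736, 'cy': 240.15318865496954, 'position': array([0.46160426, 1.07778441, 0.56648826]), 'orientation': array([ 0.05448531, -1.48626519, -2.65848174])}
side tongs 0.7 [399. 234.] 2554
side battery 0.71 [279. 204.] 161
side cup_a 0.9 [345. 283.] 989
side cup_a 0.88 [280. 220.] 535
side cup_a 0.61 [264. 275.] 817
side cup_a 0.59 [373. 336.] 644
side lip_balm 0.77 [257. 257.] 329
{'fovy': 65.70646984690485, 'cx': 314.34428543011944, 'cy': 240.7938335797572, 'position': array([ 0.25942461, -0.59990931,  0.38312081]), 'orientation': array([-0.20763069,  0.15175043, -1.25835253])}
```

View pics/top0.png

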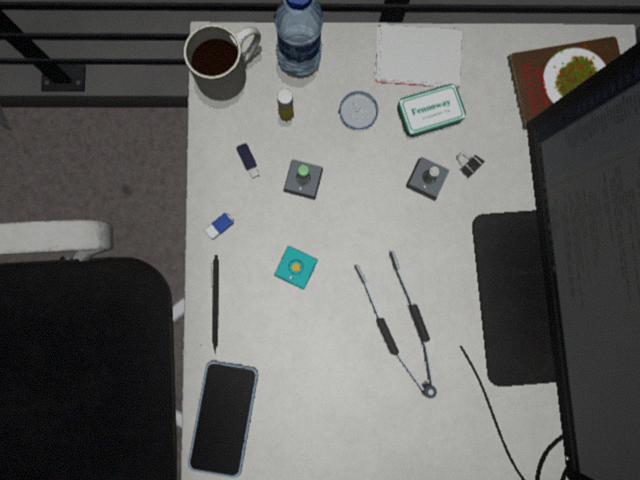

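View pics/side0.png

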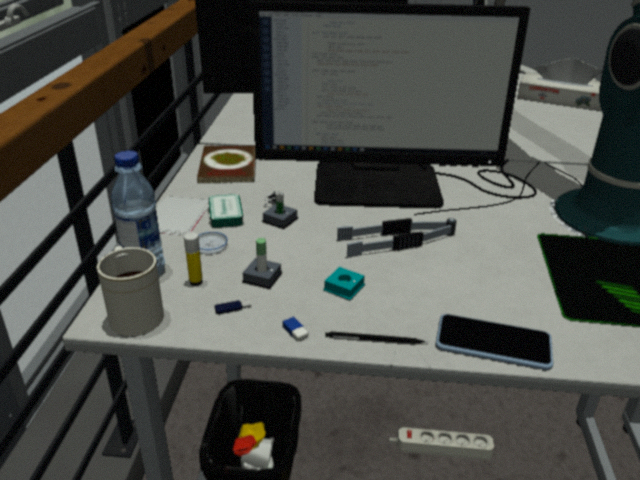

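Candidates: the grey cups are at top (304,178), with a green-topped thing, and (428,178), with a white-topped thing. The turquoise block at (297,268) is a decoy, and the yellow bottle at (286,105) isn't part of the job. I'll check the two cups close up.

```bash
cat > h.py <<'E'
from workcell import *
import cv2,numpy as np
from scipy.spatial.transform import Rotation as R
def ray(c,uv,cal=None):
    k=cal or calibration(c); f=240/np.tan(np.radians(k["fovy"])/2)
    x,y=(uv[0]-k["cx"])/f,(uv[1]-k["cy"])/f
    if c=="wrist":
        r=np.hypot(x,y); s=np.sin(r)/max(r,1e-9); d=np.array([x*s,-y*s,-np.cos(r)])
    else: d=np.array([x,-y,-1.])
    return k["position"],R.from_rotvec(k["orientation"]).apply(d)
def atz(c,uv,z,cal=None):
    p,d=ray(c,uv,cal); return p+d*(z-p[2])/d[2]
def tri(a,b):
    A=np.zeros((3,3));v=np.zeros(3)
    for p,d in (a,b):
        d=d/np.linalg.norm(d);M=np.eye(3)-np.outer(d,d);A+=M;v+=M@p
    return np.linalg.solve(A,v)
def proj(c,P):
    k=calibration(c); f=240/np.tan(np.radians(k["fovy"])/2)
    q=R.from_rotvec(k["orientation"]).inv().apply(np.array(P)-k["position"]); x,y,z=q[0],-q[1],-q[2]
    if c=="wrist":
        t=np.arctan2(np.hypot(x,y),z); s=t/max(np.hypot(x,y),1e-9); return np.array([k["cx"]+f*x*s,k["cy"]+f*y*s])
    return np.array([k["cx"]+f*x/z,k["cy"]+f*y/z])
E
python3 - <<'E'
from h import *
t=cv2.imread("pics/top0.png");s=cv2.imread("pics/side0.png")
cr=lambda im,x,y,w=66,h=50:cv2.resize(im[y-h//2:y+h//2,x-w//2:x+w//2],(396,300),interpolation=cv2.INTER_CUBIC)
cv2.imwrite("pics/crop.png",np.vstack([np.hstack([cr(t,304,178),cr(t,428,178)]),np.hstack([cr(s,262,262),cr(s,280,208)])]))
for n,uv in dict(cupL=(303,183),cupR=(426,182),hinge=(429,391),sl=(387,336),sr=(419,323),jl=(361,270),jr=(394,258),monTopNear=(533,122)).items(): print(n,atz("top",uv,0.014 if n[0] in "hsj" else 0.02).round(3))
for n,uv in dict(hinge=(451,226),sl=(408,241),sr=(397,227)).items(): print("side",n,atz("side",uv,0.014).round(3))
# monitor: corners in side image; screen plane guess
print("stand corners z0", [atz("top",q,0.01).round(3) for q in ((475,213),(490,384))])
for q in ((253,8),(528,8),(257,160),(497,165)):
    p,d=ray("side",q); print("side ray",[ (p+d*(yy-p[1])/d[1]).round(3) for yy in (-0.1,-0.2,-0.3)])
for q in ((533,122),(567,478),(640,45)):
    print([atz("top",q,z).round(3) for z in (0.1,0.4,0.5)])
E
```

```text
cupL [0.618 0.283 0.02 ]
cupR [0.619 0.1   0.02 ]
hinge [0.315 0.103 0.014]
sl [0.393 0.162 0.014]
sr [0.412 0.115 0.014]
jl [0.489 0.199 0.014]
jr [0.507 0.15  0.014]
monTopNear [ 0.711 -0.064  0.02 ]
side hinge [0.315 0.107 0.014]
side sl [0.393 0.168 0.014]
side sr [0.412 0.123 0.014]
stand corners z0 [array([0.574, 0.026, 0.01 ]), array([0.323, 0.013, 0.01 ])]
side ray [array([ 0.703, -0.1  ,  0.335]), array([ 0.723, -0.2  ,  0.315]), array([ 0.744, -0.3  ,  0.295])]
side ray [array([ 0.206, -0.1  ,  0.352]), array([ 0.184, -0.2  ,  0.334]), array([ 0.162, -0.3  ,  0.315])]
side ray [array([ 0.708, -0.1  ,  0.027]), array([ 0.728, -0.2  , -0.018]), array([ 0.749, -0.3  , -0.064])]
side ray [array([ 0.21 , -0.1  ,  0.046]), array([ 0.189, -0.2  ,  0.002]), array([ 0.167, -0.3  , -0.042])]
[array([ 0.687, -0.033,  0.1  ]), array([0.597, 0.082, 0.4  ]), array([0.567, 0.121, 0.5  ])]
[array([ 0.215, -0.055,  0.1  ]), array([0.296, 0.068, 0.4  ]), array([0.323, 0.109, 0.5  ])]
[array([ 0.798, -0.19 ,  0.1  ]), array([ 0.668, -0.018,  0.4  ]), array([0.625, 0.039, 0.5  ])]
```

View pics/crop.png

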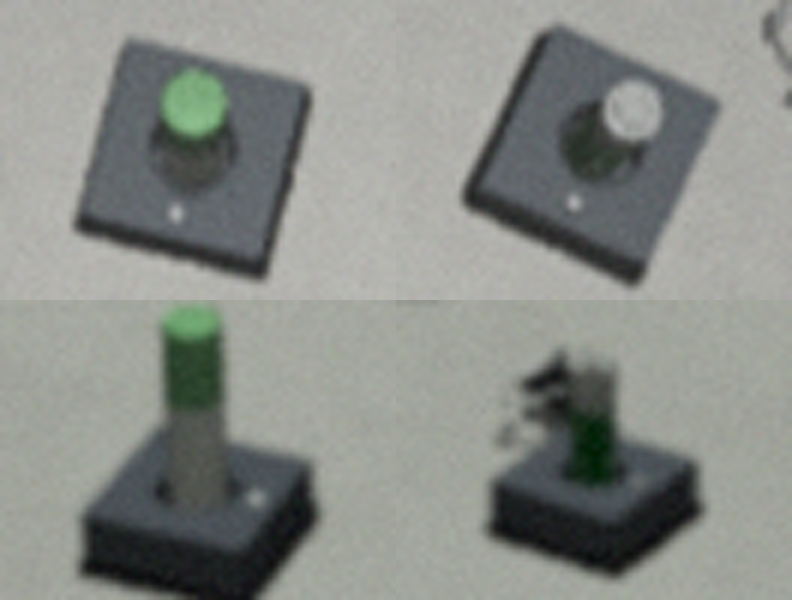

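The left item stands taller (about 50 mm above its cup) and is the lip balm. The right one at (428,178) is shorter, white over green, about 38 mm above its cup, so that's the battery at about (0.62, 0.10). The monitor stands between the arm and the work, so I'll look along the path with the wrist camera.

```bash
cat >> h.py <<'E'
def go(pos,yaw=None):
    """row fractions from current (measured) pose to world pos, tool down, tool x at yaw deg"""
    o=get_obs(); Rc=R.from_rotvec(o["eef_rot"]); s=Rc.inv().apply(np.array(pos)-o["ee_pos"])/0.5
    x=Rc.as_matrix()[:,0]; cy=np.degrees(np.arctan2(x[1],x[0])); yaw=cy if yaw is None else yaw
    Rt=R.from_euler("z",yaw,degrees=True)*R.from_euler("x",180,degrees=True)
    w=(Rc.inv()*Rt).as_rotvec()/np.pi
    print("at",o["ee_pos"].round(4),"yaw",cy.round(1),"t",round(float(o["t"]),2),"row",s.round(4),w.round(4))
E
python3 - <<'E'
from h import *
im=read_camera("wrist"); cv2.imwrite("pics/w0.png",im[:,:,::-1])
go((.196,-.62,.47)); go((.50,-.30,.47)); go((.48,.14,.47),21)
a=tri(ray("top",(431,173)),ray("side",(279,198)));print("battery top?",a.round(3))
a=tri(ray("top",(304,170)),ray("side",(261,240)));print("balm top?",a.round(3))
E
```

```text
at [ 0.1956 -0.6199  0.2396] yaw 17.5 t 0.55 row [ 0.0006  0.0005 -0.4608] [0. 0. 0.]
at [ 0.1956 -0.6199  0.2396] yaw 17.5 t 0.55 row [ 0.773  -0.4268 -0.4609] [0. 0. 0.]
at [ 0.1956 -0.6199  0.2396] yaw 17.5 t 0.55 row [ 0.9997 -1.2781 -0.4609] [ 0.      0.     -0.0194]
battery top? [0.628 0.098 0.045]
balm top? [0.627 0.282 0.067]
```

View pics/w0.png

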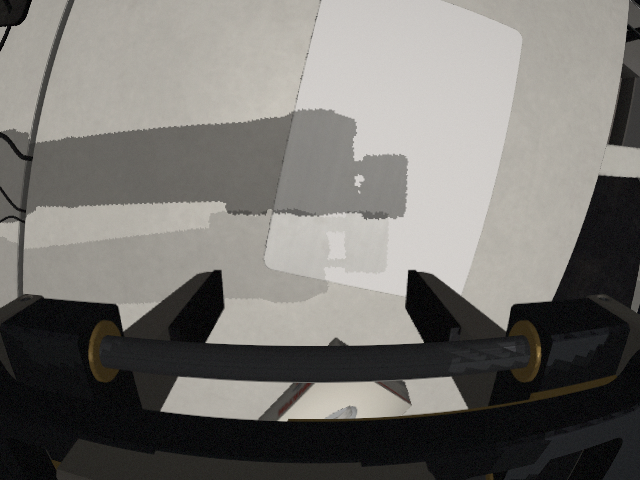

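The wrist view shows open desk under the gripper and no obstacle nearby, with the fingers at about (220,300) and (410,300). I'll rise first, then swing over the monitor.

Emit:
arm_command:
  motion:
    - [0, 0, -0.125, 0, 0, 0, 91.9]
    - [0, 0, -0.25, 0, 0, 0, 80]
    - [0, 0, -0.36, 0, 0, 0, 80]
    - [0, 0, -0.46, 0, 0, 0, 80]
    - [0.1, -0.05, -0.48, 0, 0, 0, 80]
    - [0.2, -0.11, -0.48, 0, 0, 0, 80]
    - [0.3, -0.17, -0.48, 0, 0, 0, 80]
    - [0.4, -0.22, -0.48, 0, 0, 0, 80]
    - [0.5, -0.28, -0.48, 0, 0, 0, 80]
    - [0.6, -0.34, -0.48, 0, 0, 0, 80]
    - [0.7, -0.4, -0.48, 0, 0, 0, 80]
    - [0.76, -0.43, -0.48, 0, 0, 0, 80]

```text
t: 2.05
ee_pos: [0.4951, -0.2972, 0.4799]
eef_rot: [-3.104, -0.485, -0.001]
ft_force: [-0.7, 0.4, 0.4]
opening: 0.0803
finger_force: 0.0
```

Run:
```python
from h import *
print(get_obs()["joints"].round(2),get_obs()["ft_force"].round(1))
go((.42,.16,.48),21)
for n,z in (("tongs_left",.014),("tongs_right",.014),("battery",.05),("eraser",.01)):
    for r in regions_of("side",n)[:2]: print(n,r["conf"],r["location"],atz("side",r["location"],z).round(3))
```

```text
[ 0.69  0.22 -0.25  1.42  0.05  1.51 -0.83] [-0.7  0.4  0.4]
at [ 0.4951 -0.2972  0.4799] yaw 17.7 t 2.05 row [ 1.356e-01 -9.167e-01  1.000e-04] [-0.     -0.0003 -0.0181]
tongs_left 0.71 [401.4, 242.3] [0.405 0.174 0.014]
tongs_right 0.97 [389.2, 225.5] [0.426 0.119 0.014]
tongs_right 0.42 [279.0, 201.9] [0.636 0.056 0.014]
battery 0.71 [279.3, 204.5] [0.622 0.132 0.05 ]
eraser 0.72 [294.2, 330.2] [0.556 0.421 0.01 ]
```

Emit:
arm_command:
  motion:
    - [0.01, -0.08, 0, 0, 0, 0, 80]
    - [0.03, -0.18, 0, 0, 0, 0, 80]
    - [0.04, -0.28, 0, 0, 0, 0, 80]
    - [0.06, -0.39, 0, 0, 0, 0, 80]
    - [0.07, -0.5, 0, 0, 0, 0, 80]
    - [0.09, -0.6, 0, 0, 0, 0, 80]
    - [0.1, -0.7, 0, 0, 0, -0.005, 80]
    - [0.12, -0.8, 0, 0, 0, -0.01, 80]
    - [0.13, -0.88, 0, 0, 0, -0.018, 80]
    - [0.136, -0.917, 0, 0, 0, -0.018, 80]
    - [0.136, -0.917, 0, 0, 0, -0.018, 80]

```text
t: 3.62
ee_pos: [0.4201, 0.1569, 0.4798]
eef_rot: [3.09, 0.566, 0.001]
ft_force: [0.8, -0.9, -1.4]
opening: 0.0797
finger_force: 0.0
```

Run:
```python
from h import *
o=get_obs();print(o["joints"].round(2),o["ft_force"].round(1))
k=calibration("wrist")
im=read_camera("wrist"); cv2.imwrite("pics/w1.png",im[:,:,::-1])
im=read_camera("top"); cv2.imwrite("pics/t1.png",im[:,:,::-1])
for n,z in (("tongs",.014),("tongs_left",.014),("tongs_right",.014),("battery",.058),("cup_a",.02)):
  for r in regions_of("wrist",n)[:3]:
    ys,xs=np.nonzero(r["pixels"]); P=np.array([atz("wrist",q,z,k)[:2] for q in zip(xs[::7],ys[::7])])
    c=P.mean(0); u,s,v=np.linalg.svd(P-c); t=(P-c)@v[0]
    print(n,round(r["conf"],2),np.round(r["location"]),atz("wrist",r["location"],z,k).round(3),c.round(3),"axis",np.degrees(np.arctan2(*v[0][::-1])).round(1),np.ptp(t).round(3))
```

```text
[ 0.27 -0.01 -0.68  1.67 -0.01  1.48 -1.62] [ 0.8 -0.9 -1.4]
tongs 0.96 [330. 204.] [0.411 0.124 0.014] [0.403 0.138] axis -159.1 0.214
tongs_left 0.58 [306. 202.] [0.4   0.164 0.014] [0.404 0.164] axis -153.9 0.194
tongs_right 0.92 [340. 203.] [0.418 0.111 0.014] [0.429 0.122] axis -160.1 0.139
battery 0.64 [392.  89.] [0.618 0.104 0.058] [0.625 0.099] axis 159.7 0.019
cup_a 0.95 [391.  93.] [0.619 0.098 0.02 ] [0.626 0.1  ] axis -155.7 0.064
cup_a 0.85 [287.  51.] [0.624 0.282 0.02 ] [0.623 0.281] axis -65.4 0.057
cup_a 0.6 [253. 120.] [0.498 0.292 0.02 ] [0.495 0.293] axis -150.3 0.062
```

View pics/w1.png

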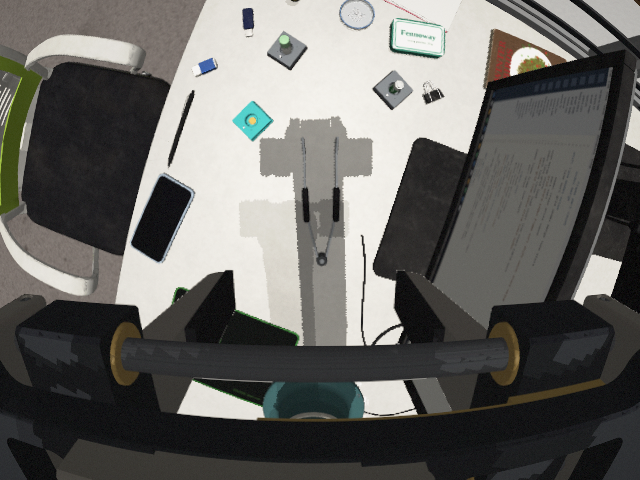

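The wrist view shows the tongs with sleeves at about (306,204) and (336,204), the hinge at (321,259), and the battery cup at (393,90) with the white-topped battery. Next I'll measure the sleeves and hinge closely.

Run:
```python
from h import *
k=calibration("wrist"); kt=calibration("top")
def blobs(f,box,z,c,kk,th=45):
    im=cv2.imread(f); x0,y0,x1,y1=box
    m=(im[y0:y1,x0:x1].max(2)<th).astype(np.uint8)
    n,l,s,ce=cv2.connectedComponentsWithStats(m)
    for i in range(1,n):
        if s[i,4]>25:
            ys,xs=np.nonzero(l==i); P=np.array([atz(c,(x+x0,y+y0),z,kk)[:2] for x,y in zip(xs,ys)])
            ctr=P.mean(0);v=np.linalg.svd(P-ctr)[2]; Q=(P-ctr)@v.T
            print(c,s[i,4],(ce[i]+[x0,y0]).round(1),ctr.round(4),"ang",np.degrees(np.arctan2(*v[0][::-1])).round(1),np.ptp(Q,axis=0).round(3))
blobs("pics/w1.png",(290,175,350,270),.02,"wrist",k)
blobs("pics/top0.png",(340,250,450,410),.02,"top",kt)
```

```text
wrist 177 [305.4 204.6] [0.3966 0.1624] ang -156.7 [0.055 0.009]
wrist 194 [335.6 204.6] [0.4142 0.1161] ang -159.9 [0.055 0.01 ]
```

Run:
```python
from h import *
go((.4054,.1393,.10),21);go((.4054,.1393,.029),21)
```

```text
at [0.4204 0.1563 0.4795] yaw 20.7 t 3.98 row [-0.0401  0.0211  0.7591] [ 0.0001  0.     -0.0019]
at [0.4204 0.1563 0.4795] yaw 20.7 t 3.98 row [-0.0401  0.021   0.9011] [ 0.0001  0.     -0.0019]
```

Emit:
arm_command:
  motion:
    - [-0.01, 0.01, 0.1, 0, 0, -0.002, 88]
    - [-0.03, 0.02, 0.2, 0, 0, -0.002, 88]
    - [-0.04, 0.021, 0.3, 0, 0, -0.002, 88]
    - [-0.04, 0.021, 0.4, 0, 0, -0.002, 88]
    - [-0.04, 0.021, 0.5, 0, 0, -0.002, 88]
    - [-0.04, 0.021, 0.6, 0, 0, -0.002, 88]
    - [-0.04, 0.021, 0.69, 0, 0, -0.002, 88]
    - [-0.04, 0.021, 0.74, 0, 0, -0.002, 88]
    - [-0.04, 0.021, 0.76, 0, 0, -0.002, 88]
    - [-0.04, 0.021, 0.76, 0, 0, -0.002, 88]

```text
t: 5.22
ee_pos: [0.4053, 0.1403, 0.0995]
eef_rot: [-3.088, -0.575, 0.001]
ft_force: [0.2, 0.0, 0.5]
opening: 0.0877
finger_force: 0.0
```

Run:
```python
from h import *
im=read_camera("wrist"); cv2.imwrite("pics/w2.png",im[:,:,::-1])
go((.4054,.1393,.029),21)
for P in ((.4054,.1393,.028),(.3969,.1617,.028),(.414,.117,.028),(.62,.1,.058)): print(proj("wrist",P).round(0))
```

```text
at [0.4058 0.1405 0.1001] yaw 21.1 t 5.28 row [-0.0016  0.0019  0.1423] [ 0.     -0.0003  0.0006]
[315. 264.]
[276. 264.]
[355. 264.]
[512. -34.]
```

View pics/w2.png

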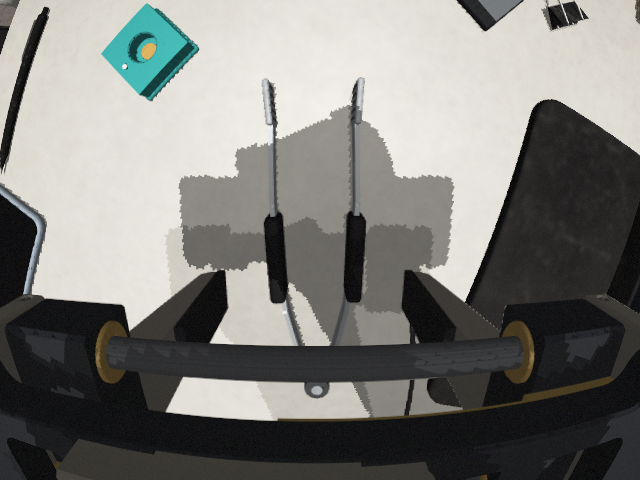

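Sleeves appear at (276,258) and (355,257), well centred between the fingers, about 3 mm further ahead than predicted. I'll descend and squeeze to 53.5 mm.

Emit:
arm_command:
  motion:
    - [0.004, 0.002, 0.05, 0, 0, 0, 88]
    - [0.004, 0.002, 0.1, 0, 0, 0, 88]
    - [0.004, 0.002, 0.13, 0, 0, 0, 88]
    - [0.004, 0.002, 0.141, 0, 0, 0, 88]
    - [0.004, 0.002, 0.141, 0, 0, 0, 80]
    - [0.004, 0.002, 0.141, 0, 0, 0, 70]
    - [0.004, 0.002, 0.141, 0, 0, 0, 62]
    - [0.004, 0.002, 0.141, 0, 0, 0, 57]
    - [0.004, 0.002, 0.141, 0, 0, 0, 53.5]
    - [0.004, 0.002, 0.141, 0, 0, 0, 53.5]
    - [0.004, 0.002, 0.141, 0, 0, 0, 53.5]
    - [0.004, 0.002, 0.141, 0, 0, 0, 53.5]

```text
t: 6.78
ee_pos: [0.4083, 0.1404, 0.0296]
eef_rot: [-3.088, -0.575, -0.003]
ft_force: [1.9, 0.2, 5.8]
opening: 0.0537
finger_force: 11.7
```

Emit:
arm_command:
  motion:
    - [0, 0, -0.01, 0, 0, 0, 53.5]
    - [0, 0, -0.03, 0, 0, 0, 53.5]
    - [0, 0, -0.07, 0, 0, 0, 53.5]
    - [0, 0, -0.11, 0, 0, 0, 53.5]
    - [0, 0, -0.15, 0, 0, 0, 53.5]
    - [0, 0, -0.18, 0, 0, 0, 53.5]
    - [0, 0, -0.2, 0, 0, 0, 53.5]
    - [0, 0, -0.2, 0, 0, 0, 53.5]

```text
t: 7.78
ee_pos: [0.4077, 0.1401, 0.1296]
eef_rot: [3.088, 0.575, 0.002]
ft_force: [0.0, -0.2, -1.4]
opening: 0.0539
finger_force: 9.8
```

Run:
```python
from h import *
k=calibration("wrist");im=read_camera("wrist"); cv2.imwrite("pics/w3.png",im[:,:,::-1])
s=read_camera("side");cv2.imwrite("pics/s3.png",s[:,:,::-1])
go((.41,.14,.13),21); o=get_obs();print(o["ft_force"],o["opening"])
Rc=R.from_rotvec(o["eef_rot"])
# expected jaw_mid: 98 mm ahead; tongs mid height ~ grasp at TCP+ .015 below
for dy in (-.018,.018):
  for dx in (.084,.112): 
    P=o["ee_pos"]+Rc.apply([dx,dy,.0156]); print(P.round(3),proj("wrist",P).round(0),proj("side",P).round(0))
for n in ("battery","cup_a"):
  for r in regions_of("wrist",n)[:2]: print(n,r["conf"],r["location"],atz("wrist",r["location"],.058 if n=="battery" else .02,k).round(4))
a=cv2.imread("pics/s3.png")[160:310,220:420]; b=cv2.imread("pics/w3.png")
cv2.imwrite("pics/c3.png",np.vstack([cv2.resize(a,(400,300)),cv2.resize(b,(400,300))]))
```

```text
at [0.4071 0.1399 0.1287] yaw 21.1 t 7.88 row [ 0.0055  0.0019 -0.0026] [0.     0.0002 0.0006]
[-0.38160255  0.67513376 -1.46238946] 0.05368312354992946
[0.479 0.187 0.113] [271. 112.] [361. 192.]
[0.505 0.197 0.113] [272.  49.] [344. 194.]
[0.492 0.153 0.113] [356. 112.] [354. 182.]
[0.518 0.163 0.113] [356.  49.] [338. 184.]
cup_a 0.94 [164.3, 61.3] [0.4968 0.2889 0.02  ]
cup_a 0.73 [469.7, 14.2] [0.6123 0.097  0.02  ]
```

View pics/c3.png

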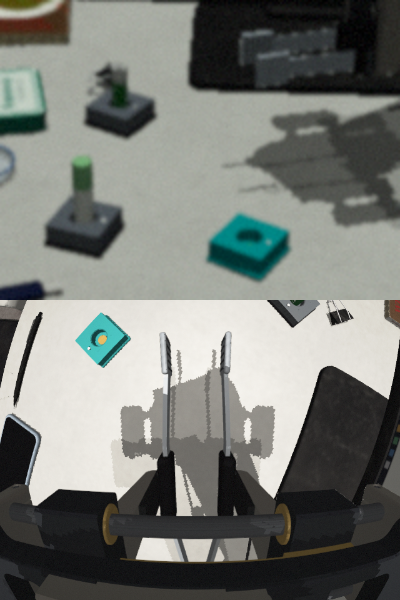

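The tongs are lifted level. The jaws are at wrist pixels of about (264,80) and (365,80), within about 1 mm of the prediction. Next I'll move above the battery with the tongs turned away from the monitor (yaw -15°).

Run:
```python
from h import *
go((.5263,.1251,.15),-15)
```

```text
at [0.407  0.14   0.1285] yaw 21.1 t 7.97 row [ 0.2119  0.1138 -0.0433] [1.000e-04 4.000e-04 2.007e-01]
```

Emit:
arm_command:
  motion:
    - [0.01, 0.005, -0.02, 0, 0, 0.02, 53.5]
    - [0.03, 0.015, -0.04, 0, 0, 0.05, 53.5]
    - [0.06, 0.03, -0.043, 0, 0, 0.08, 53.5]
    - [0.09, 0.05, -0.043, 0, 0, 0.11, 53.5]
    - [0.12, 0.07, -0.043, 0, 0, 0.14, 53.5]
    - [0.15, 0.085, -0.043, 0, 0, 0.17, 53.5]
    - [0.18, 0.1, -0.043, 0, 0, 0.19, 53.5]
    - [0.2, 0.11, -0.043, 0, 0, 0.2, 53.5]
    - [0.212, 0.114, -0.043, 0, 0, 0.2, 53.5]
    - [0.212, 0.114, -0.043, 0, 0, 0.2, 53.5]
    - [0.212, 0.114, -0.043, 0, 0, 0.2, 53.5]

```text
t: 9.35
ee_pos: [0.5262, 0.1252, 0.1504]
eef_rot: [3.115, -0.406, -0.001]
ft_force: [-0.4, -0.9, -1.2]
opening: 0.054
finger_force: 9.8
```

Run:
```python
from h import *
k=calibration("wrist");im=read_camera("wrist"); cv2.imwrite("pics/w4.png",im[:,:,::-1])
for r in regions_of("wrist","battery")[:2]+regions_of("wrist","cup_a")[:3]: print(r["conf"],np.round(r["location"]),atz("wrist",r["location"],.058,k).round(4),atz("wrist",r["location"],.02,k).round(4))
t=read_camera("top");cv2.imwrite("pics/t4.png",t[:,:,::-1])
go((.5263,.1251,.15),-15);print(get_obs()["joints"].round(2))
for z in (.02,.058): print("proj (.62,.1)",proj("wrist",(.62,.1,z)).round(0))
b=cv2.imread("pics/w4.png")[0:200,180:450]
cv2.imwrite("pics/c4.png",cv2.resize(b,(800,593),interpolation=cv2.INTER_CUBIC))
```

```text
0.62 [313.  91.] [0.6283 0.0992 0.058 ] [0.6343 0.0977 0.02  ]
0.87 [316. 109.] [0.6165 0.1    0.058 ] [0.6206 0.0987 0.02  ]
0.75 [108. 164.] [0.6257 0.2488 0.058 ] [0.6313 0.2714 0.02  ]
0.62 [266. 256.] [0.533  0.1567 0.058 ] [0.5237 0.1645 0.02  ]
at [0.5266 0.1251 0.1506] yaw -14.9 t 9.55 row [-0.0005  0.0002  0.0012] [0.0001 0.     0.0007]
[ 0.07  0.45 -0.45  1.92  0.26  0.83 -2.35]
proj (.62,.1) [315. 111.]
proj (.62,.1) [315. 105.]
```

View pics/c4.png

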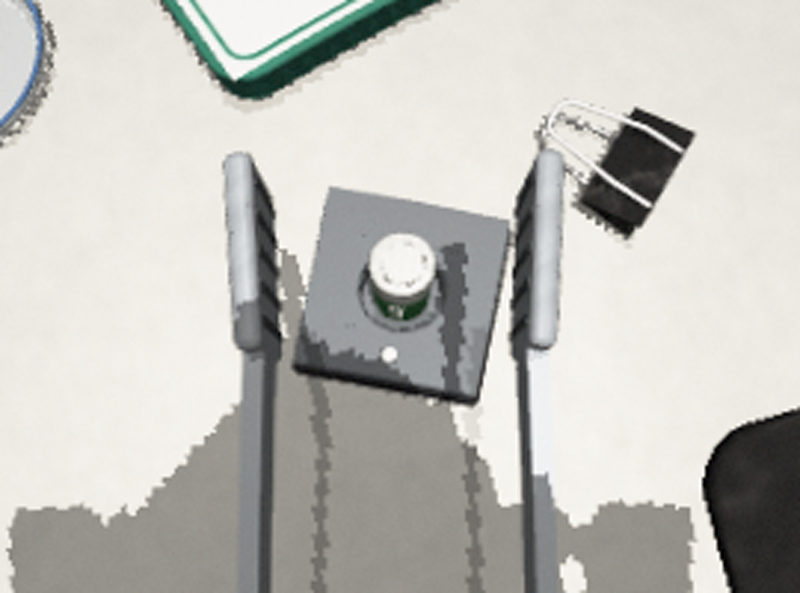

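The crop shows the battery top at (316,89), the cup's top-face centre at (316,99), and the jaws either side of it at x ≈ 263 and 363. The battery looks about 9 mm further ahead than assumed, so I'll compute it.

Run:
```python
from h import *
k=calibration("wrist")
f=lambda x,y:(180+x/2.963,y/2.963)
print("bat top",atz("wrist",f(403,263),.058,k).round(4))
print("cup",atz("wrist",f(403,293),.02,k).round(4),"well",atz("wrist",f(400,290),.02,k).round(4))
print("top cam cup",atz("top",(428.3,177.8),.02).round(4),"bat",atz("top",(395+237/6,153+108/6),.058).round(4))
for q in ((240,155),(248,348),(551,155),(541,348)): print("jaw",atz("wrist",f(*q),.148,k).round(4))
t=np.radians(-15);o=get_obs()["ee_pos"]
print("jawmid if .097",o+.097*np.array([np.cos(t),np.sin(t),0]))
```

```text
bat top [0.6298 0.0966 0.058 ]
cup [0.6286 0.0967 0.02  ] well [0.6296 0.0972 0.02  ]
top cam cup [0.6256 0.0968 0.02  ] bat [0.6276 0.0956 0.058 ]
jaw [0.6357 0.1179 0.148 ]
jaw [0.6095 0.1235 0.148 ]
jaw [0.6251 0.078  0.148 ]
jaw [0.5996 0.0863 0.148 ]
jawmid if .097 [0.62025385 0.10003167 0.15062123]
```

Emit:
arm_command:
  motion:
    - [0.01, 0.001, 0, 0, 0, 0, 53.5]
    - [0.022, 0.002, 0.01, 0, 0, 0, 53.5]
    - [0.022, 0.002, 0.04, 0, 0, 0, 53.5]
    - [0.022, 0.002, 0.07, 0, 0, 0, 53.5]
    - [0.022, 0.002, 0.1, 0, 0, 0, 53.5]
    - [0.022, 0.002, 0.13, 0, 0, 0, 53.5]
    - [0.022, 0.002, 0.155, 0, 0, 0, 53.5]
    - [0.022, 0.002, 0.175, 0, 0, 0, 53.5]
    - [0.022, 0.002, 0.185, 0, 0, 0, 53.5]
    - [0.022, 0.002, 0.185, 0, 0, 0, 53.5]

```text
t: 10.8
ee_pos: [0.5371, 0.1214, 0.0579]
eef_rot: [3.115, -0.407, -0.0]
ft_force: [0.2, -0.9, -1.2]
opening: 0.0539
finger_force: 9.8
```

Run:
```python
from h import *
k=calibration("wrist");im=read_camera("wrist")[:,:,::-1]; s=read_camera("side")[:,:,::-1]
o=get_obs();print(o["ee_pos"],o["ft_force"],o["joints"].round(2))
a=cv2.resize(im[40:190,220:420],(800,600)) ; b=s[165:255,240:360]
cv2.imwrite("pics/c5.png",np.hstack([cv2.resize(im[30:180,230:400],(400,353)),cv2.resize(b,(400,353))]))
```

```text
[0.53753196 0.12147662 0.05843446] [ 0.61318316  0.67499811 -0.4958812 ] [ 0.02  0.6  -0.38  1.94  0.35  0.66 -2.41]
```

View pics/c5.png

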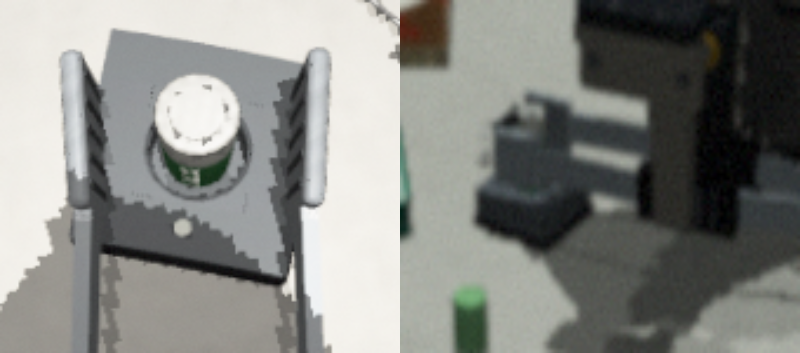

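The battery stands between the pads: top at crop (197,113), jaw centre at (195,126), about 2–3 mm ahead. I'll nudge forward 2 mm and close.

Emit:
arm_command:
  motion:
    - [0.004, 0, 0, 0, 0, 0, 53.5]
    - [0.004, 0, 0, 0, 0, 0, 51]
    - [0.004, 0, 0, 0, 0, 0, 49]
    - [0.004, 0, 0, 0, 0, 0, 47]
    - [0.004, 0, 0, 0, 0, 0, 45]
    - [0.004, 0, 0, 0, 0, 0, 42]
    - [0.004, 0, 0, 0, 0, 0, 36]
    - [0.004, 0, 0, 0, 0, 0, 30]
    - [0.004, 0, 0, 0, 0, 0, 30]
    - [0.004, 0, 0, 0, 0, 0, 30]

```text
t: 12.15
ee_pos: [0.5391, 0.1209, 0.058]
eef_rot: [3.115, -0.407, -0.0]
ft_force: [-0.4, -0.3, -2.2]
opening: 0.0435
finger_force: 30.0
```

Sleeves are at 43.5 mm with 30 N, so the jaws are on the battery. Now the straight lift.

Emit:
arm_command:
  motion:
    - [0, 0, -0.01, 0, 0, 0, 30]
    - [0, 0, -0.03, 0, 0, 0, 30]
    - [0, 0, -0.06, 0, 0, 0, 30]
    - [0, 0, -0.1, 0, 0, 0, 30]
    - [0, 0, -0.14, 0, 0, 0, 30]
    - [0, 0, -0.18, 0, 0, 0, 30]
    - [0, 0, -0.22, 0, 0, 0, 30]
    - [0, 0, -0.26, 0, 0, 0, 30]
    - [0, 0, -0.28, 0, 0, 0, 30]
    - [0, 0, -0.29, 0, 0, 0, 30]
    - [0, 0, -0.29, 0, 0, 0, 30]
    - [0, 0, -0.29, 0, 0, 0, 30]

```text
t: 13.65
ee_pos: [0.5387, 0.1207, 0.2024]
eef_rot: [3.115, -0.407, -0.002]
ft_force: [0.8, 0.2, -1.3]
opening: 0.0436
finger_force: 30.0
```

Run:
```python
from h import *
im=read_camera("wrist")[:,:,::-1]; s=read_camera("side")[:,:,::-1]
o=get_obs();print(o["ee_pos"],o["ft_force"],o["opening"],o["finger_force"],proj("side",(.63,.097,.18)))
cv2.imwrite("pics/c6.png",np.hstack([cv2.resize(im[30:180,230:400],(400,353)),cv2.resize(s[100:280,200:400],(400,360))[:353]]))
```

```text
[0.53876682 0.1207419  0.20238494] [-0.46454791 -0.21554409 -0.90196363] 0.04375817753460582 29.953110803762684 [276.61644871 127.53263578]
```

View pics/c6.png

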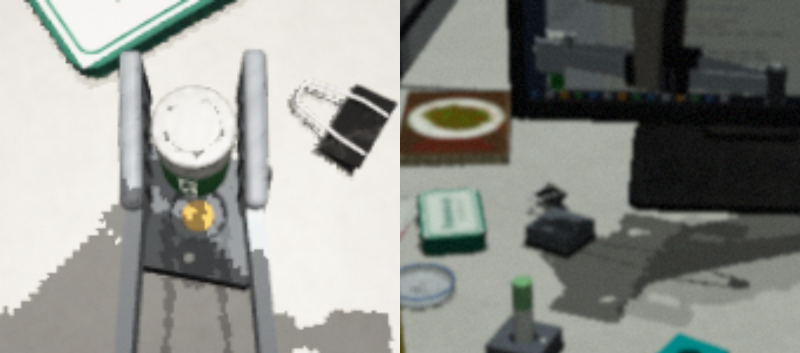

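The wrist crop shows the battery gripped between the pads at (193,130), with the empty well below it. The side crop shows the battery hanging below the jaws and its cup empty. Its bottom is about 15 cm up, so I'll hand in.

```bash
python3 -c "
from workcell import *
print(sign_off())"
```

```text
the job is handed in; nothing more can be done
None
```

The job is handed in: the tongs hold the leaking battery with its lower end about 15 cm above the desk, and the lip balm and the other things on the desk were left alone.

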